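# Draw the frame tray out of the dryer with the pull hook

## Task

Take the pull hook from its rest, catch its tip in the eye on the front of the dryer's tray and drag the tray out over its roller catch until it bears firmly, at about 10 newtons, against its end stop. Never load the eye with more than 18 newtons, and touch the tray with nothing but the hook. Then unhook, lay the hook back in its rest tip down, leaving the tray fully out with its two spectacle frames in it, and everything else on the bench where it was.

Things in the scene. Friction and masses are not known exactly. Their poses are not given: they have to be found in the camera images.
- hook: loose pull hook, 110 g, lying tip down in its rest. Wooden handle 104 long x 18 wide x 20 high between brass collars (22 wide, 24 high; 116 long in all), then a 6 mm steel rod with its end bent straight down. Origin: centre of the handle; x towards the tip, z up. The bent end stands 165 ahead of the origin and reaches 33 below it. Grip the handle across y from above.
- hook_tip (a point): lowest point of the hook's bent-down round end (6 mm in diameter), at (165, 0, -33) mm in the hook's frame; the straight rod's axis is 33 above it
- hook_rest: fixed rest of the hook: wooden foot 170 x 70 x 12 high with two black forks, 8 thick, open upwards with flared mouths. Origin: on the bench under the handle's centre; x the way the tip points, z up. Forks at x = -41 (slot 21 wide, floor 50 high, for the handle) and x = 75 (slot 9.6 wide, floor 57 high, for the rod); tops 70 to 76 high
- hook_home (a point): where the hook's origin lies when it is home in the rest: 60 mm above the rest's origin, same axes. It may lie some mm to or fro along x
- dryer: fixed green drying cabinet, 260 deep x 260 wide x 300 high, with a low slot for the tray under its glazed door. Origin: centre of its underside. Local -x points out of the slot (the way the tray is pulled), z up. Front face at x = -130; a sill 160 wide and 30 high stands out to x = -155; slot floor 30 high. Guides leave the tray 1.5 sideways and 2.5 upwards
- tray_out (a point): where the tray's origin lies, give or take 8 mm along the pull, when the tray is fully out on its hard end stop: (-120, 0, 30) mm in the dryer's frame. The stop is adjustable and its exact place is not measured. Sprung rollers resist from 30 mm before this point (at most 6 to 12 N in all, 28 to 22 mm before it), are past by 10 mm before it, then keep the tray out. Elsewhere it slides with 1 to 4 N
- tray: loose aluminium tray 200 long (x) x 150 wide x 32 high, about 400 g (varies), on the slot's floor, axes as the dryer's. Origin: centre of its underside. At the start its front stands 0 to 15 mm out of the slot, 67 to 98 mm short of the end stop. On its front a brass pull eye swivels level on an upright pin
- tray_front (a point): middle of the lower edge of the tray's front, 100 mm before its origin
- link_pivot (a point): the eye's swivel pin, (-108, 0, 22) mm in the tray's frame, at the eye's mid-thickness. The eye: a flat-lying ring of 6 mm wire, hole 15, outside 27, centre 32 from the pin on a 7 mm shank. It swings level, with about 1 N, 0.90 rad to either side of straight out (tray's -x) to end stops; its angle at the start varies and is not measured. Below it: sill 22 down, bench 52
- frame_amber: loose amber spectacle frame, folded, 134 x 44 x 12 high, 30 g, lying in the tray. Origin: centre of its underside
- frame_black: loose black spectacle frame, same size, lying in the tray beside the amber one. Origin: centre of its underside
- frame_green: bystander: loose dark green folded spectacle frame on the bench, 134 x 44 x 12 high
- bottle: bystander: white bottle with blue cap, 60 in diameter, 170 high. Origin: centre of its underside
- jar: bystander: amber glass jar, 54 in diameter, 60 high. Origin: centre of its underside
- case: bystander: brown spectacle case, 65 x 160 x 45 high. Origin: centre of its underside
- screwdriver: bystander: screwdriver 160 long lying on the bench
Not all that is in view belongs to the job. There is more than one size of the hook; the job needs the smaller.

How it is judged:
By the outcome, as a careful person would: the job done as asked, in the order asked, and still so for the second after the job is handed in, with the robot touching nothing.
It also fails if it takes over 72 s, if anything falls off the work surface, if the arm or the gripper's body presses on something with over 40 N, if the wrist force passes 120 N, or if a joint passes its speed limit or range.

## Robot

A 6-joint arm with a two-finger parallel gripper is mounted at the origin on the work surface. World frame = base frame: x ahead of the robot, y to its left, z up, the work surface at z = 0. Lengths are in m, angles in degrees, forces in N, time in s.
With the tool pointing down it reaches from about 0.25 to 0.725 m from the base axis. Payload 9.7 kg.
Tool frame: the origin (TCP) lies on the centre line of the jaws, within the pads' length; the fingertips stand bot.nose_length ahead of it and the grasp point (between the pads) lies 11 mm behind it (bot.nose_length is the distance from the TCP to the fingertips, in m); z points along the fingers, y is the line along which they close (so a half turn about z gives the same grasp; the last joint's range is limited). The gripper opens to 85 mm and grips with 20 to 120 N. Pads are 22 mm wide; open, the fingers measure 114 mm over their backs; the gripper's body (76 mm by 85 mm) begins 54 mm behind the grasp point. The pads swing forward as they close: fully open they stand 13 mm farther back than shut.
Start: joints at [-71.219, 4.979, 10.078, 95.1, 0, 90], TCP at [0.177, -0.521, 0.239] pointing down, gripper open.
Joint ranges: [-179.16, 179.16], [-48.56, 103.87], [-65.8, 70.77], [-126.05, 130.52], [-82.76, 87.17], [-180, 180]. Speed limits (degrees/s): [127.2, 127.2, 147.25, 180, 180, 180].

## Interface

Orientations are given as [roll, pitch, yaw] about the fixed x, y, z axes, in that order (R = Rz(yaw) Ry(pitch) Rx(roll)).
In Python, from workcell import bot gives the robot as it stands. The module is installed in compiled form; this text tells all that it offers.
- The arm moves only by the shell command python3 -m inch 'ROWS' [OPENING] [FORCE]. ROWS is JSON, a list of rows, each a list of 4 numbers: the shift along the world's x, y, z in cm, then the turn about the world's z in degrees. A call has exactly 8 rows; each row is the pose to reach, as a shift and turn from the pose commanded when the call began; what a row does not reach only later rows make up. A row lasts 1/8 s, in which the tool goes at most 62.5 mm and 10.7 degrees, less where a joint would pass 70% of its speed; a pose out of reach is approached as far as the arm can. A call with a gripper value outside its range is refused whole. OPENING is the finger opening in cm, from 0 to 8.54, set as the call begins (- or left out, the last holds). The fingers move at their own pace and stop on an object; FORCE is the grip in N (left out, the last holds). Time passes only in rows, so rows that repeat a pose let the fingers close, or fill a call up. It gives the time, the measured TCP pose, the force, the opening and the grip force at its end, in the units of the state.
- bot.get_obs(): the state, without advancing time (a new reading comes with each control period).
- bot.camera(name): name is "scene" or "top" or "wrist"; returns a dict with "img" (384x512x3 uint8, red, green, blue), "fovy" (degrees; the focal length in pixels is half the picture's height over the tangent of half this angle, whatever the lens; pixels are square), "cx", "cy" (the principal point, pixels), "dist" ([k1, k2, p1, p2, k3] as OpenCV has them; the pictures are not rectified), "R" (3x3) and "t" (3): a world point X has camera coordinates R X + t; the wrist camera has in their place "mount" (4x4, takes a point from camera to tool coordinates, whose origin is the TCP and whose axes are the flange's). Camera axes: x right, y down, z forward; pixel columns grow to the right and rows downward; lengths in m; the calibration is good to about 2 mm. A picture is of the moment at which its call begins: read the wrist's pose just before it. There is no depth.
- bot.job_done(): hands the job in; it is judged then, once.
Trained networks look in a picture, given as the dict that the camera call returned (one of the last four; its "shot" number tells which), for a name from the list of things; names that differ only in an ending like _2 or _b are one class to them, and where a whole thing is asked for, a point or a joint stands for the part that bears it (a point fixed in the world has none). Each returns a list of dicts, best first, with "score" (0 to 1); they miss things now and then, are a little off and sometimes report something else, mostly with a low value. They report only what shows in the picture. A call takes as long as a camera call. They do not tell look-alikes from the thing itself.
- bot.find_in(thing, picture): "point" ([column, row] in pixels, amid what is visible of it).
- bot.landmark_of(thing, picture): "point" ([column, row] in pixels: a listed point, or the origin of a listed thing).
The state is a dict: "time": time; "q": joint angles; "qd": joint speeds; "joint_efforts": joint torques, N m; "ee_pos": TCP position; "tcp_rot": TCP orientation; "wrist_force": force on the tool from outside, world axes, zero at the start; "torque": the same for the moment, N m; "opening": finger opening in m; "grasp_force": force on a finger pad.
Only numpy, scipy, OpenCV 4.12 (cv2) and the standard library are available. Lean on these libraries where they do the work, as an engineer would, in place of code of your own. Each camera call takes 0.05 s, during which the arm holds its last target. There are 200 camera calls.

## Working session

There is one attempt and no reset: what is moved stays moved. The work goes in short steps, Python scripts to look and compute and a shell command to move; the robot and the scene stay as the last step left them, time stands still between calls to the robot, and variables do not carry over. Pictures are saved under pics/ and viewed, at most 10 in all, crops included, and the job is handed in when it is done.

```bash
mkdir -p pics; cat > h.py <<'E'
import numpy as np, cv2
from workcell import bot
def K(p):
    h=p["img"].shape[0]; f=h/2/np.tan(np.radians(p["fovy"])/2)
    return np.array([[f,0,p["cx"]],[0,f,p["cy"]],[0,0,1.]])
def ext(p,obs=None):
    if "R" in p: return np.array(p["R"]),np.array(p["t"])
    from scipy.spatial.transform import Rotation as Ro
    T=np.eye(4);T[:3,:3]=Ro.from_euler('xyz',obs["tcp_rot"],degrees=True).as_matrix();T[:3,3]=obs["ee_pos"]
    C=np.linalg.inv(T@np.array(p["mount"])); return C[:3,:3],C[:3,3]
def ray(p,px,obs=None):
    R,t=ext(p,obs)
    u=cv2.undistortPoints(np.array([[px]],float),K(p),np.array(p["dist"],float))[0,0]
    d=R.T@np.array([u[0],u[1],1]); return -R.T@t,d
def atz(p,px,z,obs=None):
    o,d=ray(p,px,obs); return o+d*(z-o[2])/d[2]
def proj(p,X,obs=None):
    R,t=ext(p,obs); return cv2.projectPoints(np.array(X,float).reshape(-1,1,3),cv2.Rodrigues(R)[0],t,K(p),np.array(p["dist"],float))[0][:,0]
def tri(rs):
    A=0;b=0
    for o,d in rs:
        d=d/np.linalg.norm(d);P=np.eye(3)-np.outer(d,d);A=A+P;b=b+P@o
    return np.linalg.solve(A,b)
def save(p,n,crop=None,s=1):
    im=p["img"][:,:,::-1]
    if crop: im=im[crop[1]:crop[3],crop[0]:crop[2]]
    cv2.imwrite("pics/"+n,cv2.resize(im,None,fx=s,fy=s,interpolation=cv2.INTER_CUBIC))
E
cat > a.py <<'E'
from h import *
o=bot.get_obs(); print(o["tcp_rot"],o["ee_pos"],o["wrist_force"],bot.nose_length)
P={n:bot.camera(n) for n in("scene","top")}
im=np.hstack([P["scene"]["img"],P["top"]["img"]])
for n in P: save(P[n],n+"0.png",s=1.5)
for th in ["hook","hook_tip","hook_rest","hook_home","dryer","tray_out","tray","tray_front","link_pivot","frame_amber","frame_black","frame_green","bottle","jar","case","screwdriver"]:
    for n in P:
        print(th,n,[(np.round(r["point"]).tolist(),round(r["score"],2)) for r in bot.landmark_of(th,P[n])[:3]])
np.save("P.npy",P,allow_pickle=True)
E
python3 a.py
```

```text
[-1.79920463e+02  7.22719009e-04  1.87818992e+01] [ 0.17700236 -0.52050079  0.238559  ] [-0.05554839 -0.16664976 -0.59203652] 0.008
hook scene [([97.0, 178.0], 0.93), ([204.0, 181.0], 0.62)]
hook top [([161.0, 183.0], 0.65), ([300.0, 219.0], 0.56)]
hook_tip scene [([244.0, 154.0], 0.81)]
hook_tip top [([323.0, 261.0], 0.88), ([257.0, 232.0], 0.64)]
hook_rest scene [([209.0, 185.0], 0.75), ([370.0, 161.0], 0.28)]
hook_rest top [([297.0, 219.0], 0.94)]
hook_home scene [([204.0, 177.0], 0.87)]
hook_home top [([298.0, 219.0], 0.75)]
dryer scene [([272.0, 247.0], 0.51)]
dryer top []
tray_out scene [([373.0, 161.0], 0.75)]
tray_out top [([158.0, 184.0], 0.57), ([297.0, 218.0], 0.55)]
tray scene []
tray top []
tray_front scene [([367.0, 162.0], 0.63)]
tray_front top [([161.0, 182.0], 0.87)]
link_pivot scene [([363.0, 160.0], 0.93), ([202.0, 179.0], 0.69)]
link_pivot top [([164.0, 183.0], 0.69)]
frame_amber scene []
frame_amber top [([295.0, 217.0], 0.54)]
frame_black scene [([205.0, 178.0], 0.15)]
frame_black top [([238.0, 171.0], 0.16)]
frame_green scene [([253.0, 161.0], 0.65)]
frame_green top [([250.0, 227.0], 0.87)]
bottle scene []
bottle top [([263.0, 153.0], 0.76)]
jar scene [([246.0, 260.0], 0.55)]
jar top [([286.0, 147.0], 0.58)]
case scene [([330.0, 233.0], 0.82)]
case top [([218.0, 147.0], 0.83)]
screwdriver scene [([297.0, 216.0], 0.52)]
screwdriver top [([234.0, 168.0], 0.61)]
```

View pics/scene0.png

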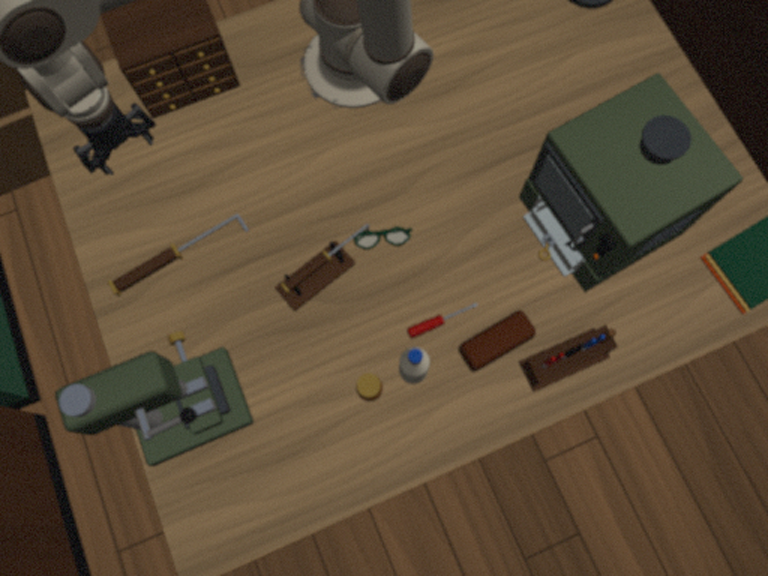

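View pics/top0.png

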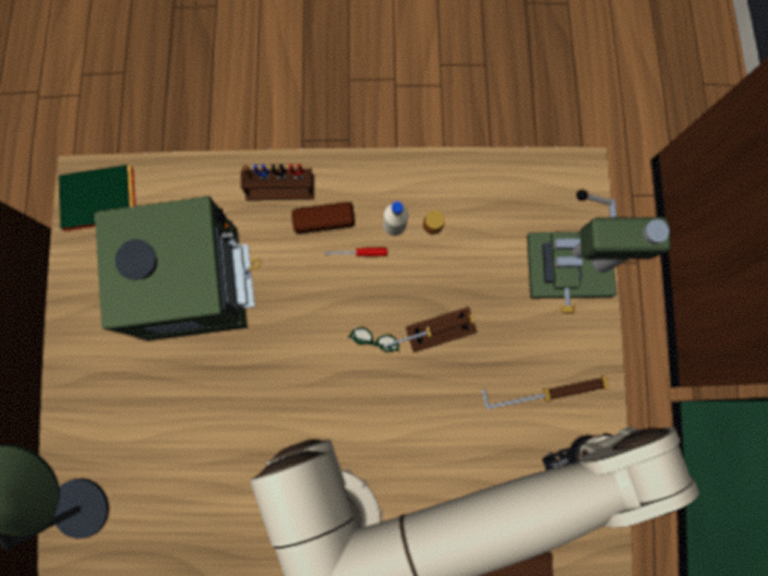

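The small hook lies in its rest at scene (209,184) / top (297,219). A longer look-alike lies loose on the bench at scene (97,178) / top (384,260). The eye shows at scene ~(362,170) / top ~(170,176). The one in the rest fits the description: it is smaller and sits in the forks. A crop will confirm this.

```bash
cat > b.py <<'E'
from h import *
P=np.load("P.npy",allow_pickle=True).item(); s,t=P["scene"],P["top"]
a=cv2.resize(s["img"][130:215,170:290],None,fx=5,fy=5,interpolation=2)[:,:,::-1]
b=cv2.resize(t["img"][140:210,125:185],None,fx=3.3,fy=3.3,interpolation=2)[:,:,::-1]
c=cv2.resize(s["img"][120:200,325:425],None,fx=3.3,fy=3.3,interpolation=2)[:,:,::-1]
W=np.zeros((600,800,3),np.uint8); W[:425,:600]=a; W[:231,600:798]=b; W[232:232+264-0,470:800]=c
cv2.imwrite("pics/crop1.png",W)
V=lambda *x:np.array(x)/1.5
for n,ps,pt,z in [("home",(204,178),(298,219),.06),("pivot",(363,160),(164,183),.052),("eye",V(543,254),V(256,264),.052)]:
    print(n,tri([ray(s,ps),ray(t,pt)]).round(4),atz(s,ps,z).round(4),atz(t,pt,z).round(4))
print("rest foot corners top z.012",[atz(t,V(*q),.012)[:2].round(3).tolist() for q in[(407,325),(470,308),(476,334),(413,351)]])
print("roof top z.3",[atz(t,V(*q),.3)[:2].round(3).tolist() for q in[(96,212),(209,198),(222,317),(103,328)]])
print("roof scene z.3",[atz(s,V(*q),.3)[:2].round(3).tolist() for q in[(657,78),(740,182),(626,244),(550,135)]])
print("small hook len", np.linalg.norm(atz(t,V(472,320),.06)-atz(t,V(390,345),.06)), "big",np.linalg.norm(atz(t,V(606,382),.01)-atz(t,V(487,406),.01)))
for n,z in [("bottle",.0),("jar",0),("case",0)]:
    for r in bot.landmark_of(n,t)[:1] if 0 else []: pass
print("green",atz(t,(250,227),.01),"driver",atz(t,(234,168),.01),"case",atz(t,(218,147),.02),"rack",atz(t,(185,122),.05))
E
python3 b.py
```

```text
home [ 0.4566 -0.2905  0.0626] [ 0.4555 -0.2911  0.06  ] [ 0.457  -0.2902  0.06  ]
pivot [0.5981 0.2017 0.0484] [0.5982 0.1978 0.052 ] [0.5984 0.2035 0.052 ]
eye [0.6249 0.1796 0.0523] [0.6251 0.1805 0.052 ] [0.6247 0.1789 0.052 ]
rest foot corners top z.012 [[0.472, -0.196], [0.513, -0.356], [0.447, -0.369], [0.407, -0.209]]
roof top z.3 [[0.694, 0.489], [0.719, 0.239], [0.462, 0.203], [0.441, 0.458]]
roof scene z.3 [[0.452, 0.453], [0.699, 0.483], [0.721, 0.236], [0.48, 0.211]]
small hook len 0.2096103253720578 big 0.3109785220874462
green [ 0.43435661 -0.11497597  0.01      ] driver [ 0.66137115 -0.05670652  0.01      ] case [0.7426573  0.00399536 0.02      ] rack [0.83532937 0.1285663  0.05      ]
```

View pics/crop1.png

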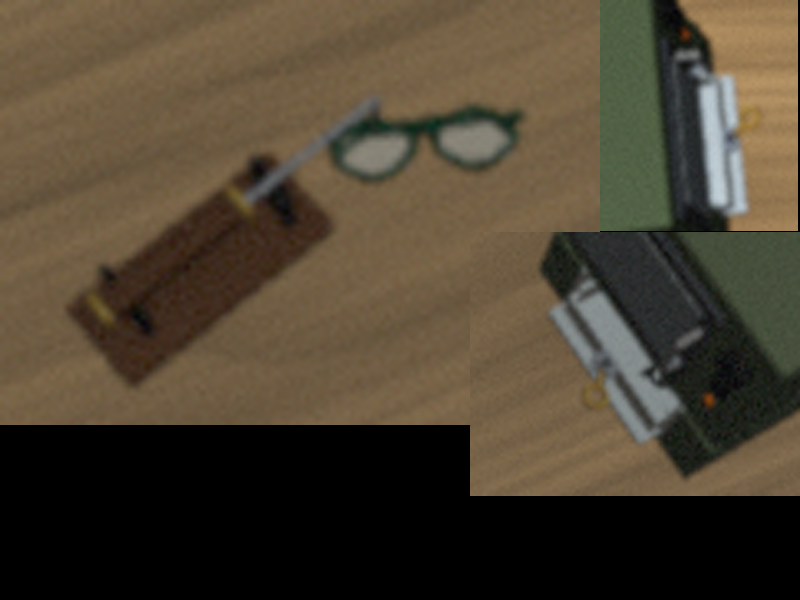

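The crop confirms it: the small hook (about 225 long, versus 311 for the other) sits in the forks, tip over the green frame. The eye is swung to the robot-far side. Moving above the rest.

```bash
python3 -m inch '[[3,3,0,10],[7,6,0,20.5],[11,9.5,0,31],[15,13,0,41.5],[19,16.5,0,52],[23,20,-1,62.5],[26,22,-2,73],[28,23,-3,83.5]]' 8.54 ; cat > c.py <<'E'
from h import *
P=np.load("P.npy",allow_pickle=True).item(); t,s=P["top"],P["scene"]
V=lambda *x:np.array(x)/1.5
print("bottle cap z.17",atz(t,V(397,208),.165).round(3),atz(s,V(415,356),.165).round(3),"jar",atz(t,V(433,222),.05).round(3))
o=bot.get_obs();w=bot.camera("wrist");print(o["ee_pos"].round(4) if hasattr(o["ee_pos"],'round') else o["ee_pos"],o["tcp_rot"])
save(w,"w1.png",s=1.5)
for th,z in [("hook",.06),("hook_tip",.027),("hook_home",.06),("hook_rest",0)]:
    for r in bot.landmark_of(th,w)[:2]: print(th,np.round(r["point"]),round(r["score"],2),atz(w,r["point"],z,o).round(4))
E
python3 c.py
```

```text
time: 2.7
ee_pos: [0.4584, -0.2894, 0.209]
tcp_rot: [180.0, 0.0, 102.7]
wrist_force: [0.1, -0.5, -0.1]
opening: 0.0857
grasp_force: 0.0
bottle cap z.17 [ 0.731 -0.17   0.165] [ 0.734 -0.168  0.165] jar [ 0.727 -0.265  0.05 ]
[ 0.4584 -0.2894  0.209 ] [1.79983997e+02 7.69472394e-03 1.02727366e+02]
hook [259. 187.] 0.84 [ 0.4657 -0.2976  0.06  ]
hook [116. 341.] 0.8 [ 0.3223 -0.5583  0.06  ]
hook_tip [131. 211.] 0.7 [ 0.3162 -0.3736  0.027 ]
hook_home [271.  16.] 0.71 [ 0.4387 -0.1315  0.06  ]
hook_home [260. 180.] 0.68 [ 0.4649 -0.29    0.06  ]
hook_rest [258. 167.] 0.65 [ 0.4624 -0.2881  0.    ]
```

View pics/w1.png

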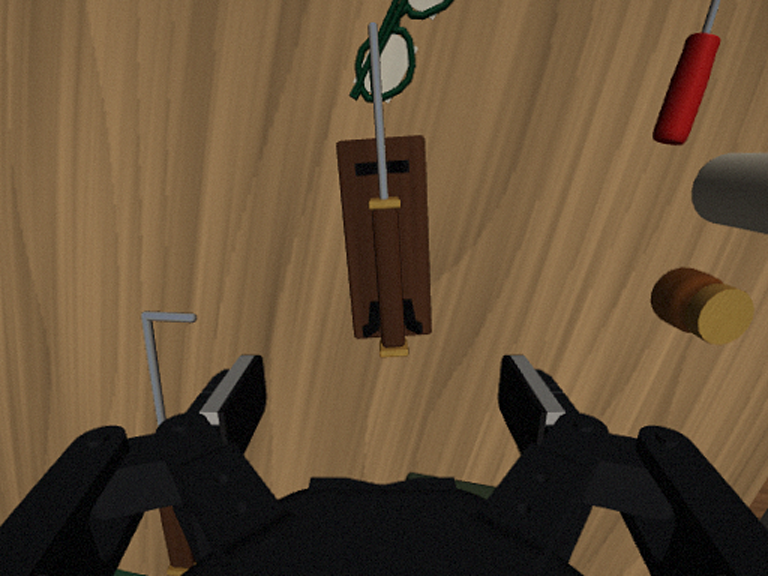

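Wrist view: rear collar end (395,354), front collar end (384,199), rod bend (373,25), all in 1.5x pixels; hook straight in the slots.

```bash
cat > d.py <<'E'
from h import *
o=bot.get_obs();w=bot.camera("wrist")
V=lambda *x:np.array(x)/1.5
a=atz(w,V(395,347),.072,o);b=atz(w,V(384.5,208),.072,o);c=atz(w,V(373,26),.061,o)
print(a,b,c,"len~104+",np.linalg.norm(a-b),"mid",(a+b)/2)
for p,q in((a,b),(b,c),(a,c)): print(np.degrees(np.arctan2(*(q-p)[1::-1])))
m=(a+b)/2; print("tip reach",np.linalg.norm((c-m)[:2]))
print("rest foot",[atz(w,V(*q),.012,o)[:2].round(4).tolist() for q in[(337,142),(425,136),(431,331),(355,338)]])
E
python3 d.py
```

```text
[ 0.47842121 -0.34515717  0.072     ] [ 0.44915337 -0.24733929  0.072     ] [ 0.41832506 -0.13905329  0.061     ] len~104+ 0.10210261547724629 mid [ 0.46378729 -0.29624823  0.072     ]
106.65757509517694
105.89130589229384
106.25572670468972
tip reach 0.16363699393754003
rest foot [[0.4038, -0.2114], [0.4699, -0.1925], [0.5147, -0.3511], [0.4496, -0.372]]
```

```bash
python3 -m inch '[[0.5,-0.7,-2,3.4],[0.5,-0.7,-5,3.4],[0.5,-0.7,-8,3.4],[0.5,-0.7,-11,3.4],[0.5,-0.7,-13,3.4],[0.5,-0.7,-15,3.4],[0.5,-0.7,-16,3.4],[0.5,-0.7,-16,3.4]]' 5; python3 - <<'E'
from h import *
o=bot.get_obs();w=bot.camera("wrist");print(o["ee_pos"],o["tcp_rot"],o["opening"])
save(w,"w2.png",s=1.5)
E
```

```text
time: 4.0
ee_pos: [0.4616, -0.298, 0.0493]
tcp_rot: [-180.0, -0.0, 105.6]
wrist_force: [-0.0, 1.1, 1.1]
opening: 0.0501
grasp_force: 0.0
[ 0.46157706 -0.29802727  0.04929413] [-1.79983846e+02 -1.59289312e-02  1.05588093e+02] 0.05006630649785474
```

View pics/w2.png

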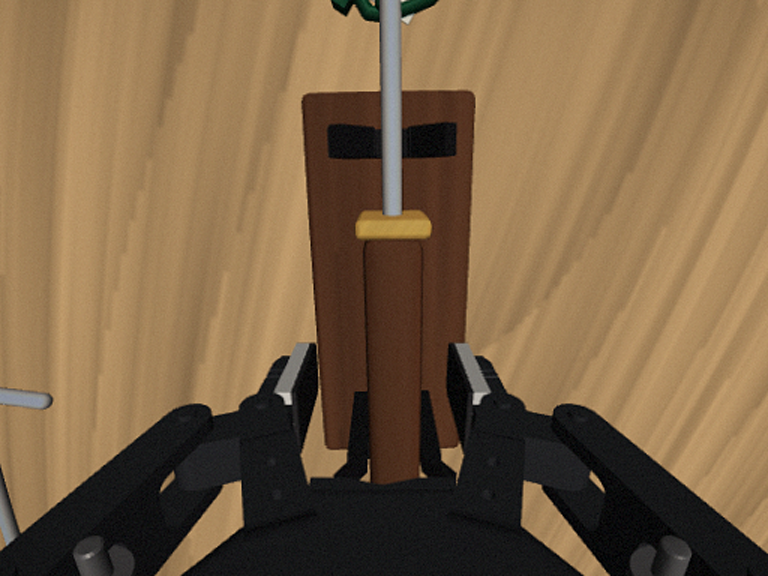

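The handle is about 9 px (~2.4 mm) right of the pads' centre (394 vs 385), with the angle right. Shift by that and close.

```bash
python3 -m inch '[[0.23,0.1,0,0.4],[0.23,0.1,0,0.4],[0.23,0.1,0,0.4],[0.23,0.1,0,0.4],[0.23,0.1,0,0.4],[0.23,0.1,0,0.4],[0.23,0.1,0,0.4],[0.23,0.1,0,0.4]]' 1.2 80; python3 - <<'E'
from workcell import bot
o=bot.get_obs();print(o["ee_pos"],o["tcp_rot"][2],o["wrist_force"],o["torque"],o["opening"])
E
```

```text
time: 5.05
ee_pos: [0.465, -0.2969, 0.0503]
tcp_rot: [179.9, 0.1, 106.1]
wrist_force: [0.3, -0.1, 4.9]
opening: 0.0169
grasp_force: 78.1
[ 0.46503394 -0.29691301  0.05028728] 106.08934118949358 [ 0.26920021 -0.12107536  4.93157518] [ 0.08512141 -0.12553562 -0.05490408] 0.016854253120274436
```

```bash
python3 -m inch '[[0,0,0.5,0],[0,0,1.5,0],[0,0,2.5,0],[0,0,4,0],[0,0,5,0],[0,0,6,0],[0,0,7,0],[0,0,7,0]]'; python3 -m inch '[[1.5,2,0,-1],[4,5.5,0,-2],[7,9.5,0,-4],[10,13.5,0,-5.5],[13,17.5,0,-7],[16,22,0,-8.5],[18,24.5,0,-9.6],[18.5,25.3,0,-9.6]]'; cat > e.py <<'E'
from h import *
import sys
w0=bot.get_obs();o=bot.get_obs();w=bot.camera("wrist");print(o["ee_pos"].round(4),o["tcp_rot"].round(2),o["wrist_force"].round(2))
save(w,sys.argv[1],s=1.5)
t=bot.camera("top");s=bot.camera("scene")
for th,z in [("hook_tip",o["ee_pos"][2]+.0097-.033),("link_pivot",.052),("tray_front",.03),("tray_out",.03)]:
    L=[]
    for n,p in(("w",w),("t",t),("s",s)):
        for r in bot.landmark_of(th,p)[:1]: print(th,n,np.round(r["point"]),round(r["score"],2),atz(p,r["point"],z,o).round(4))
E
python3 e.py w3.png
```

```text
time: 6.05
ee_pos: [0.4647, -0.2969, 0.1202]
tcp_rot: [180.0, 0.1, 106.1]
wrist_force: [-0.2, 1.4, -2.3]
opening: 0.0168
grasp_force: 78.1
time: 7.05
ee_pos: [0.6499, -0.042, 0.1182]
tcp_rot: [-179.9, -0.0, 96.6]
wrist_force: [-0.1, -1.1, -1.6]
opening: 0.0166
grasp_force: 78.2
[ 0.6499 -0.042   0.1182] [-1.7992e+02 -2.0000e-02  9.6600e+01] [-0.14 -1.14 -1.56]
hook_tip t [324. 259.] 0.97 [ 0.3094 -0.3746  0.0949]
hook_tip s [164. 155.] 0.9 [ 0.3493 -0.3791  0.0949]
link_pivot t [162. 180.] 0.66 [0.6099 0.2101 0.052 ]
link_pivot s [366. 162.] 0.66 [0.6074 0.2028 0.052 ]
tray_front t [160. 180.] 0.76 [0.6132 0.2218 0.03  ]
tray_front s [366. 165.] 0.61 [0.6113 0.2076 0.03  ]
tray_out t [160. 183.] 0.78 [0.6024 0.2242 0.03  ]
tray_out s [371. 159.] 0.83 [0.6001 0.2302 0.03  ]
```

View pics/w3.png

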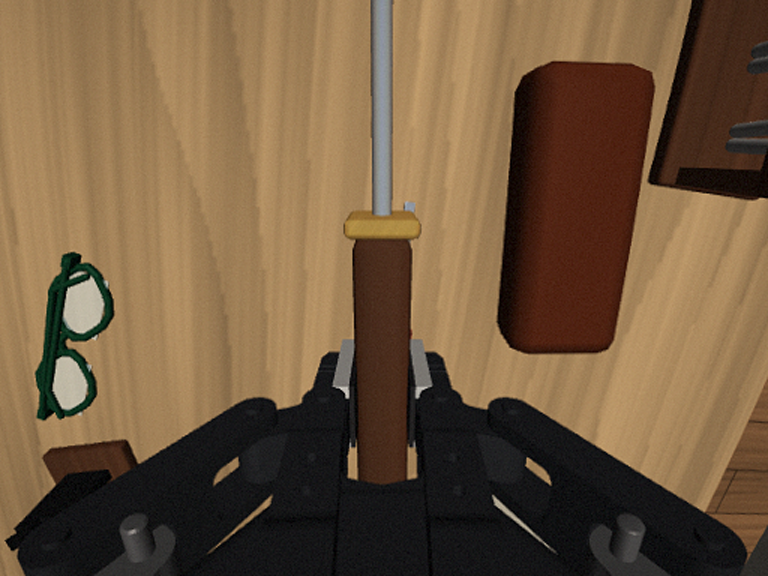

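The wrist view shows the hook straight in the jaws, but neither tip nor eye. I'll use the fixed cameras.

```bash
cat > f.py <<'E'
from h import *
import sys
name=sys.argv[1]
o=bot.get_obs();t=bot.camera("top");s=bot.camera("scene")
y=np.radians(o["tcp_rot"][2]);d=np.array([np.cos(y),np.sin(y),0])
bend=o["ee_pos"]+.165*d+[0,0,.0097]; tip=bend-[0,0,.033]
print("tip pred",tip.round(4))
W=np.zeros((600,800,3),np.uint8)
for i,(n,p) in enumerate((("top",t),("scene",s))):
    c=proj(p,[[.625,.18,.052]])[0].astype(int); x0,y0=c[0]-33,c[1]-50
    im=cv2.resize(p["img"][y0:y0+100,x0:x0+66],None,fx=6,fy=6,interpolation=cv2.INTER_CUBIC)[:,:,::-1].copy()
    for X,col in((bend,(0,0,255)),(tip,(255,0,0))):
        q=(proj(p,X)[0]-[x0,y0]+.5)*6
        cv2.circle(im,tuple(int(v) for v in q),2,col,-1)
    W[:600,i*400:i*400+396]=im; print(n,"origin",x0,y0,"bend px",proj(p,bend)[0].round(1),"tip px",proj(p,tip)[0].round(1))
    hsv=cv2.cvtColor(p["img"],cv2.COLOR_RGB2HSV)
cv2.imwrite("pics/"+name,W)
np.save("TS.npy",{"top":t,"scene":s,"tip":tip},allow_pickle=True)
E
python3 f.py ts1.png
```

```text
tip pred [0.6307 0.1202 0.0961]
top origin 137 125 bend px [183.3 169.8] tip px [184.6 171.7]
scene origin 328 119 bend px [350.3 170.2] tip px [348.3 173.7]
```

View pics/ts1.png

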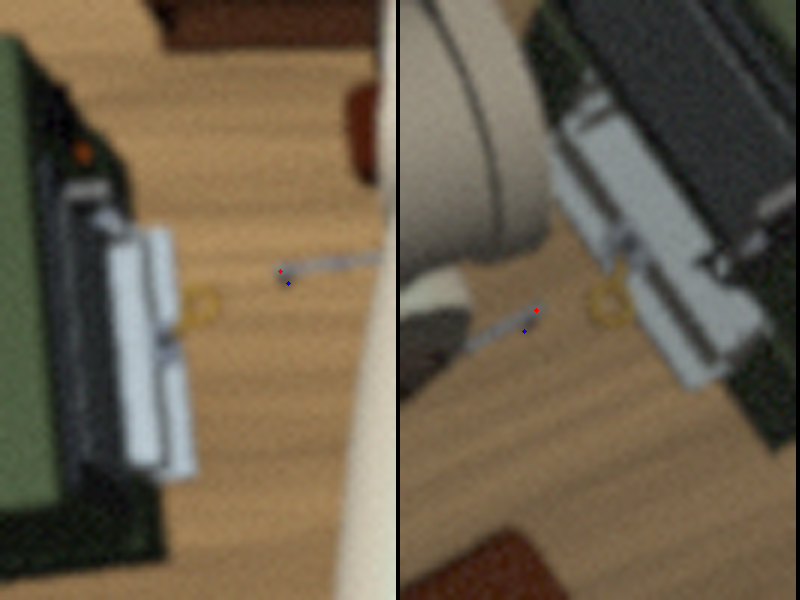

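The predicted bend (red) sits on the rod's end in both views. The ring is at top (170.3,175.3) and scene (362.5,169). Fitting its centre more finely.

```bash
cat > g.py <<'E'
from h import *
from scipy.optimize import least_squares
D=np.load("TS.npy",allow_pickle=True).item()
L=[]
for n,c0 in(("top",(170.3,175.3)),("scene",(362.5,169.))):
    p=D[n];im=p["img"].astype(float)
    sat=(im[:,:,0]+im[:,:,1])/2-im[:,:,2]; sat=sat/(im.sum(2)+1)*3   # yellowness
    x0,y0=int(c0[0])-9,int(c0[1])-9; g=sat[y0:y0+19,x0:x0+19]
    yy,xx=np.mgrid[y0:y0+19,x0:x0+19]
    best=None
    for z in(.052,):
        # correlate with projected ring model
        m=np.median(g); f=np.clip(g-m-.08,0,None)
        def score(v):
            a=np.linspace(0,2*np.pi,60)
            X=np.c_[v[0]+.0105*np.cos(a),v[1]+.0105*np.sin(a),np.full(60,z)]
            q=proj(p,X)-[x0,y0]
            gs=cv2.GaussianBlur(f,(0,0),.7).astype(np.float32)
            return cv2.remap(gs,q[:,0].astype(np.float32).reshape(-1,1),q[:,1].astype(np.float32).reshape(-1,1),1).mean()
        c=atz(p,c0,z)
        G=[(score((c[0]+dx,c[1]+dy)),c[0]+dx,c[1]+dy) for dx in np.arange(-.01,.0101,.0005) for dy in np.arange(-.01,.0101,.0005)]
        b=max(G);print(n,"guess",c[:2].round(4),"fit",np.round(b,4)); L.append(ray(p,proj(p,[b[1],b[2],z])[0]))
print("tri",tri(L).round(4))
for n,c0 in(("top",(164.5,181.2)),("scene",(365.5,158.))): print("pivot",n,atz(D[n],c0,.056).round(4))
E
python3 g.py
```

```text
top guess [0.6274 0.1804] fit [0.0893 0.6269 0.1814]
scene guess [0.6247 0.1825] fit [0.0893 0.6252 0.1825]
tri [0.6261 0.1808 0.0561]
pivot top [0.6044 0.201  0.056 ]
pivot scene [0.5963 0.2068 0.056 ]
```

```bash
python3 -m inch '[[0,0.7,0,0],[-0.1,1.8,0,0],[-0.2,3,0,0],[-0.3,4.2,0,0],[-0.4,5.3,0,0],[-0.5,6.1,0,0],[-0.5,6.1,0,0],[-0.5,6.1,0,0]]'; python3 -m inch '[[0,0,-0.5,0],[0,0,-1.2,0],[0,0,-2,0],[0,0,-2.7,0],[0,0,-3.2,0],[0,0,-3.6,0],[0,0,-3.6,0],[0,0,-3.6,0]]'; python3 f.py ts2.png
```

```text
time: 8.9
ee_pos: [0.6444, 0.0171, 0.1193]
tcp_rot: [180.0, 0.0, 96.5]
wrist_force: [0.7, -0.3, -0.7]
opening: 0.0164
grasp_force: 78.2
time: 9.9
ee_pos: [0.6445, 0.0173, 0.0835]
tcp_rot: [180.0, 0.0, 96.5]
wrist_force: [-0.4, -0.6, -0.4]
opening: 0.0166
grasp_force: 78.2
tip pred [0.6259 0.1812 0.0602]
top origin 137 125 bend px [168.1 173.4] tip px [169.7 175.3]
scene origin 328 119 bend px [365.1 165.1] tip px [362.9 168.6]
```

View pics/ts2.png

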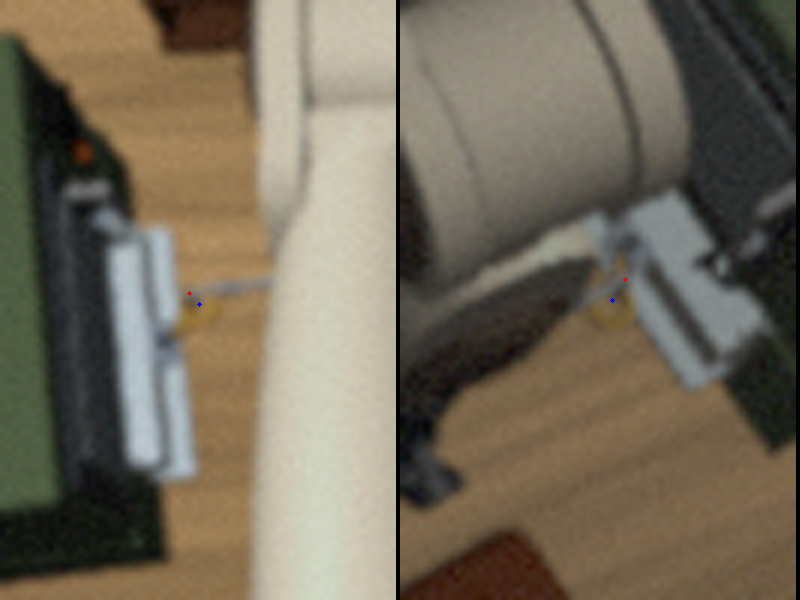

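The tip (blue, top (199,304) in the crop) is over the ring's centre in both views. Lowering.

```bash
python3 -m inch '[[0,0,-0.2,0],[0,0,-0.5,0],[0,0,-0.8,0],[0,0,-1.1,0],[0,0,-1.4,0],[0,0,-1.7,0],[0,0,-1.9,0],[0,0,-1.9,0]]'; python3 - <<'E'
from workcell import bot
o=bot.get_obs();print(o["ee_pos"].round(4),o["wrist_force"].round(2),o["torque"].round(3))
E
```

```text
time: 11.0
ee_pos: [0.6443, 0.0173, 0.0641]
tcp_rot: [-180.0, -0.0, 96.5]
wrist_force: [-0.1, 0.3, -1.3]
opening: 0.0169
grasp_force: 78.2
[0.6443 0.0173 0.0641] [-0.14  0.26 -1.27] [-0.01  -0.03   0.006]
```

```bash
python3 -m inch '[[-0.2,-0.25,0,0],[-0.5,-0.5,0,0],[-0.85,-0.75,0,0],[-1.2,-1,0,0],[-1.6,-1.15,0,0],[-2,-1.3,0,0],[-2.2,-1.4,0,0],[-2.2,-1.4,0,0]]'; cat > o.py <<'E'
from workcell import bot
import numpy as np
o=bot.get_obs();p=np.array([.113,-.9936,0]);n=np.array([.9936,.113,0])
f=o["wrist_force"];print(o["ee_pos"].round(4),"F",f.round(2),"pull-resist",round(-f@p,2),"lat",round(f@n,2),"s",round((o["ee_pos"]-[.6443,.0173,0])@p*1e3,1),"tq",o["torque"].round(3))
E
python3 o.py
```

```text
time: 12.0
ee_pos: [0.6222, 0.0033, 0.0643]
tcp_rot: [-180.0, -0.0, 96.5]
wrist_force: [0.4, 0.1, -0.2]
opening: 0.0165
grasp_force: 78.2
[0.6222 0.0033 0.0643] F [ 0.36  0.09 -0.2 ] pull-resist 0.05 lat 0.37 s 11.4 tq [ 0.167 -0.074 -0.027]
```

```bash
python3 -m inch '[[0.02,-0.2,0,0],[0.05,-0.5,0,0],[0.09,-0.8,0,0],[0.13,-1.1,0,0],[0.16,-1.4,0,0],[0.19,-1.7,0,0],[0.22,-2,0,0],[0.25,-2.2,0,0]]';python3 o.py; python3 f.py ts3.png
```

```text
time: 13.0
ee_pos: [0.6249, -0.0189, 0.0643]
tcp_rot: [-180.0, 0.0, 96.5]
wrist_force: [-1.0, 2.9, -0.8]
opening: 0.0166
grasp_force: 78.2
[ 0.6249 -0.0189  0.0643] F [-1.    2.89 -0.75] pull-resist 2.98 lat -0.66 s 33.8 tq [0.561 0.059 0.041]
tip pred [0.6063 0.145  0.041 ]
top origin 137 125 bend px [178.7 179.6] tip px [180.1 181.3]
scene origin 328 119 bend px [350.7 166.1] tip px [348.7 169.5]
```

View pics/ts3.png

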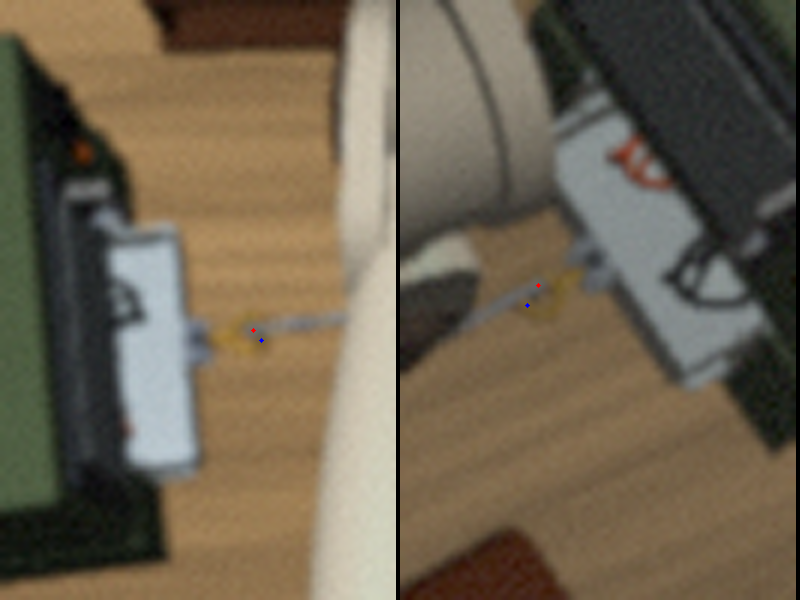

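Hooked: the ring at top crop (237,335) is taut and straight, the tray is moving, and both frames are visible. Pulling on.

```bash
python3 -m inch '[[0.03,-0.3,0,0],[0.07,-0.6,0,0],[0.1,-0.9,0,0],[0.14,-1.2,0,0],[0.17,-1.5,0,0],[0.2,-1.8,0,0],[0.23,-2.0,0,0],[0.23,-2.0,0,0]]' - 110;python3 o.py; python3 -m inch '[[0.01,-0.1,0,0],[0.02,-0.2,0,0],[0.03,-0.3,0,0],[0.05,-0.4,0,0],[0.06,-0.5,0,0],[0.07,-0.6,0,0],[0.08,-0.7,0,0],[0.09,-0.8,0,0]]';python3 o.py
```

```text
time: 14.1
ee_pos: [0.6272, -0.039, 0.0643]
tcp_rot: [-180.0, 0.0, 96.5]
wrist_force: [-0.3, 1.8, -0.5]
opening: 0.0163
grasp_force: 107.6
[ 0.6272 -0.039   0.0643] F [-0.33  1.77 -0.47] pull-resist 1.8 lat -0.13 s 54.0 tq [ 0.287 -0.01   0.012]
time: 15.1
ee_pos: [0.6281, -0.0468, 0.0643]
tcp_rot: [180.0, 0.0, 96.5]
wrist_force: [-0.9, 2.2, -0.4]
opening: 0.016
grasp_force: 107.6
[ 0.6281 -0.0468  0.0643] F [-0.86  2.18 -0.35] pull-resist 2.26 lat -0.6 s 61.8 tq [0.595 0.06  0.001]
```

```bash
for i in 1 ; do python3 -m inch '[[0.01,-0.1,0,0],[0.02,-0.2,0,0],[0.03,-0.3,0,0],[0.05,-0.4,0,0],[0.06,-0.5,0,0],[0.07,-0.6,0,0],[0.08,-0.7,0,0],[0.09,-0.8,0,0]]' >/dev/null; python3 o.py; done;  python3 -m inch '[[0.01,-0.05,0,0],[0.01,-0.1,0,0],[0.02,-0.15,0,0],[0.02,-0.2,0,0],[0.03,-0.25,0,0],[0.03,-0.3,0,0],[0.04,-0.35,0,0],[0.05,-0.4,0,0]]'>/dev/null;python3 o.py
```

```text
[ 0.6287 -0.0536  0.0639] F [-0.27  8.21 -2.16] pull-resist 8.18 lat 0.66 s 68.7 tq [ 1.70e+00  2.17e-01 -1.00e-03]
[ 0.6293 -0.0581  0.0641] F [-0.51  5.79 -1.42] pull-resist 5.81 lat 0.15 s 73.2 tq [1.256 0.206 0.023]
```

```bash
python3 -m inch '[[0.01,-0.05,0,0],[0.01,-0.1,0,0],[0.02,-0.15,0,0],[0.02,-0.2,0,0],[0.03,-0.25,0,0],[0.03,-0.3,0,0],[0.04,-0.35,0,0],[0.05,-0.4,0,0]]'>/dev/null;python3 o.py;python3 -m inch '[[0.01,-0.05,0,0],[0.01,-0.1,0,0],[0.02,-0.15,0,0],[0.02,-0.2,0,0],[0.03,-0.25,0,0],[0.03,-0.3,0,0],[0.04,-0.35,0,0],[0.05,-0.4,0,0]]'>/dev/null;python3 o.py
```

```text
[ 0.63   -0.0628  0.0643] F [ 0.01  4.12 -1.71] pull-resist 4.1 lat 0.47 s 77.9 tq [0.886 0.185 0.019]
[ 0.6305 -0.0668  0.0643] F [-1.03  2.68 -1.91] pull-resist 2.78 lat -0.73 s 82.0 tq [ 0.592  0.088 -0.055]
```

```bash
sed 's/"tq".*/)/' o.py > k.py; echo 'import sys; sys.exit(1 if -f@p>5.5 else 0)' >> k.py
M(){ python3 k.py; }
python3 -m inch '[[0.0,-0.02,0,0],[0.0,-0.04,0,0],[0.01,-0.06,0,0],[0.01,-0.08,0,0],[0.01,-0.1,0,0],[0.01,-0.12,0,0],[0.01,-0.13,0,0],[0.01,-0.13,0,0]]'>/dev/null && M && python3 -m inch '[[0.0,-0.02,0,0],[0.0,-0.04,0,0],[0.01,-0.06,0,0],[0.01,-0.08,0,0],[0.01,-0.1,0,0],[0.01,-0.12,0,0],[0.01,-0.13,0,0],[0.01,-0.13,0,0]]'>/dev/null && M && python3 -m inch '[[0.0,-0.02,0,0],[0.0,-0.04,0,0],[0.01,-0.06,0,0],[0.01,-0.08,0,0],[0.01,-0.1,0,0],[0.01,-0.12,0,0],[0.01,-0.13,0,0],[0.01,-0.13,0,0]]'>/dev/null && M && python3 -m inch '[[0.0,-0.02,0,0],[0.0,-0.04,0,0],[0.01,-0.06,0,0],[0.01,-0.08,0,0],[0.01,-0.1,0,0],[0.01,-0.12,0,0],[0.01,-0.13,0,0],[0.01,-0.13,0,0]]'>/dev/null && M && python3 -m inch '[[0.0,-0.02,0,0],[0.0,-0.04,0,0],[0.01,-0.06,0,0],[0.01,-0.08,0,0],[0.01,-0.1,0,0],[0.01,-0.12,0,0],[0.01,-0.13,0,0],[0.01,-0.13,0,0]]'>/dev/null && M
```

```text
[ 0.6306 -0.068   0.0643] F [-0.05  2.4  -1.75] pull-resist 2.39 lat 0.22 s 83.2
[ 0.6307 -0.0693  0.0643] F [-0.11  2.84 -1.75] pull-resist 2.83 lat 0.21 s 84.5
[ 0.6308 -0.0706  0.0643] F [-0.3   3.4  -1.12] pull-resist 3.41 lat 0.08 s 85.8
[ 0.6309 -0.0719  0.0643] F [-0.58  2.32 -1.19] pull-resist 2.37 lat -0.32 s 87.1
[ 0.631  -0.0732  0.0643] F [-0.53  2.47 -0.65] pull-resist 2.52 lat -0.24 s 88.4
```

```bash

M(){ python3 k.py; }
python3 -m inch '[[0.0,-0.02,0,0],[0.0,-0.04,0,0],[0.01,-0.06,0,0],[0.01,-0.08,0,0],[0.01,-0.1,0,0],[0.01,-0.12,0,0],[0.02,-0.13,0,0],[0.02,-0.13,0,0]]'>/dev/null && M && python3 -m inch '[[0.0,-0.02,0,0],[0.0,-0.04,0,0],[0.01,-0.06,0,0],[0.01,-0.08,0,0],[0.01,-0.1,0,0],[0.01,-0.12,0,0],[0.02,-0.13,0,0],[0.02,-0.13,0,0]]'>/dev/null && M && python3 -m inch '[[0.0,-0.02,0,0],[0.0,-0.04,0,0],[0.01,-0.06,0,0],[0.01,-0.08,0,0],[0.01,-0.1,0,0],[0.01,-0.12,0,0],[0.02,-0.13,0,0],[0.02,-0.13,0,0]]'>/dev/null && M && python3 -m inch '[[0.0,-0.02,0,0],[0.0,-0.04,0,0],[0.01,-0.06,0,0],[0.01,-0.08,0,0],[0.01,-0.1,0,0],[0.01,-0.12,0,0],[0.02,-0.13,0,0],[0.02,-0.13,0,0]]'>/dev/null && M && python3 -m inch '[[0.0,-0.02,0,0],[0.0,-0.04,0,0],[0.01,-0.06,0,0],[0.01,-0.08,0,0],[0.01,-0.1,0,0],[0.01,-0.12,0,0],[0.02,-0.13,0,0],[0.02,-0.13,0,0]]'>/dev/null && M
```

```text
[ 0.6311 -0.0746  0.0643] F [-1.16  2.18 -1.34] pull-resist 2.3 lat -0.91 s 89.8
[ 0.6314 -0.0759  0.0643] F [ 0.2   2.89 -0.93] pull-resist 2.84 lat 0.53 s 91.1
[ 0.6315 -0.0772  0.0643] F [-0.84  1.99 -0.75] pull-resist 2.08 lat -0.61 s 92.4
[ 0.6317 -0.0784  0.0642] F [-0.39  2.91 -1.77] pull-resist 2.93 lat -0.06 s 93.7
[ 0.632  -0.0797  0.0643] F [ 0.    3.49 -0.55] pull-resist 3.47 lat 0.4 s 95.0
```

```bash

M(){ python3 k.py; }
python3 -m inch '[[0.0,-0.02,0,0],[0.0,-0.04,0,0],[0.01,-0.06,0,0],[0.01,-0.08,0,0],[0.01,-0.1,0,0],[0.01,-0.12,0,0],[0.02,-0.13,0,0],[0.02,-0.13,0,0]]'>/dev/null && M && python3 -m inch '[[0.0,-0.02,0,0],[0.0,-0.04,0,0],[0.01,-0.06,0,0],[0.01,-0.08,0,0],[0.01,-0.1,0,0],[0.01,-0.12,0,0],[0.02,-0.13,0,0],[0.02,-0.13,0,0]]'>/dev/null && M && python3 -m inch '[[0.0,-0.02,0,0],[0.0,-0.04,0,0],[0.01,-0.06,0,0],[0.01,-0.08,0,0],[0.01,-0.1,0,0],[0.01,-0.12,0,0],[0.02,-0.13,0,0],[0.02,-0.13,0,0]]'>/dev/null && M && python3 -m inch '[[0.0,-0.02,0,0],[0.0,-0.04,0,0],[0.01,-0.06,0,0],[0.01,-0.08,0,0],[0.01,-0.1,0,0],[0.01,-0.12,0,0],[0.02,-0.13,0,0],[0.02,-0.13,0,0]]'>/dev/null && M 
```

```text
[ 0.6322 -0.081   0.0643] F [-0.08  2.64 -0.5 ] pull-resist 2.63 lat 0.22 s 96.3
[ 0.6324 -0.0823  0.0643] F [-0.83  3.04 -1.36] pull-resist 3.11 lat -0.48 s 97.6
[ 0.6327 -0.0832  0.0643] F [ 0.46  6.26 -0.96] pull-resist 6.17 lat 1.17 s 98.6
```

```bash
python3 -m inch '[[0,-0.01,0,0],[0,-0.02,0,0],[0,-0.03,0,0],[0,-0.04,0,0],[0,-0.04,0,0],[0,-0.04,0,0],[0,-0.04,0,0],[0,-0.04,0,0]]'; python3 o.py
```

```text
time: 33.1
ee_pos: [0.6327, -0.0836, 0.0643]
tcp_rot: [180.0, -0.0, 96.5]
wrist_force: [0.5, 6.5, -1.7]
opening: 0.0166
grasp_force: 107.5
[ 0.6327 -0.0836  0.0643] F [ 0.52  6.46 -1.67] pull-resist 6.36 lat 1.25 s 99.0 tq [ 1.178 -0.095 -0.112]
```

```bash
python3 -m inch '[[0,-0.01,0,0],[0,-0.02,0,0],[0,-0.03,0,0],[0,-0.04,0,0],[0.01,-0.05,0,0],[0.01,-0.06,0,0],[0.01,-0.06,0,0],[0.01,-0.06,0,0]]'>/dev/null; python3 o.py
```

```text
[ 0.6327 -0.0838  0.0642] F [ 0.64  7.66 -1.67] pull-resist 7.54 lat 1.5 s 99.2 tq [ 1.569 -0.101 -0.229]
```

```bash
python3 -m inch '[[0,-0.02,0,0],[0,-0.04,0,0],[0,-0.05,0,0],[0.01,-0.07,0,0],[0.01,-0.08,0,0],[0.01,-0.09,0,0],[0.01,-0.09,0,0],[0.01,-0.09,0,0]]'>/dev/null; python3 o.py
```

```text
[ 0.6327 -0.084   0.064 ] F [ 0.4  10.62 -2.87] pull-resist 10.51 lat 1.59 s 99.4 tq [ 2.228 -0.094 -0.287]
```

```bash
python3 -m inch '[[-0.01,0.1,0,0],[-0.02,0.2,0,0],[-0.03,0.3,0,0],[-0.04,0.4,0,0],[-0.06,0.5,0,0],[-0.07,0.58,0,0],[-0.07,0.62,0,0],[-0.07,0.62,0,0]]'>/dev/null; python3 o.py; python3 -m inch '[[0,0,0.1,0],[0,0,0.3,0],[0,0,0.5,0],[0,0,0.7,0],[0,0,0.9,0],[0,0,1.1,0],[0,0,1.3,0],[0,0,1.3,0]]'>/dev/null; python3 o.py
```

```text
[ 0.6321 -0.0793  0.0643] F [ 0.23 -0.08 -1.49] pull-resist -0.11 lat 0.22 s 94.6 tq [ 0.01  -0.     0.014]
[ 0.6322 -0.0793  0.0775] F [ 0.19 -0.25 -1.59] pull-resist -0.27 lat 0.16 s 94.7 tq [-0.03  -0.004 -0.001]
```

```bash
python3 -m inch '[[0,0,0.5,0],[0,0,1.2,0],[0,0,2,0],[0,0,3,0],[0,0,4,0],[0,0,4.7,0],[0,0,5,0],[0,0,5,0]]'>/dev/null; python3 o.py; python3 -m inch '[[-1.2,-1.5,0,0.7],[-3.5,-4.5,0,2],[-6.5,-8.5,0,4],[-9.5,-12.5,0,5.5],[-12.5,-16.2,0,7.5],[-15,-19.5,0,9],[-16.4,-21.4,0,9.6],[-16.7,-21.8,0,9.6]]'>/dev/null;  python3 -m inch '[[0,0,0,0],[0,0,0,0],[0,0,0,0],[0,0,0,0],[0,0,0,0],[0,0,0,0],[0,0,0,0],[0,0,0,0]]'; cat > m.py <<'E'
from h import *
o=bot.get_obs();w=bot.camera("wrist");print(o["ee_pos"].round(4),o["tcp_rot"].round(2))
old=cv2.imread("pics/w3.png");new=cv2.resize(w["img"][:,:,::-1],None,fx=1.5,fy=1.5,interpolation=2);cv2.imwrite("pics/w4.png",new)
T=old[205:245,335:430];R=cv2.matchTemplate(new[150:300,280:490],T,cv2.TM_CCOEFF_NORMED)
_,v,_,l=cv2.minMaxLoc(R);print("collar shift px",l[0]+280-335,l[1]+150-205,v)
T=old[20:200,360:402];R=cv2.matchTemplate(new[0:230,330:440],T,cv2.TM_CCOEFF_NORMED);_,v,_,l=cv2.minMaxLoc(R);print("rod shift",l[0]+330-360,v)
t=bot.camera("top")
y=np.radians(o["tcp_rot"][2]);d=np.array([np.cos(y),np.sin(y),0]);tip=o["ee_pos"]+.165*d+[0,0,.0097-.033]
for n,p in(("top",t),("scene",bot.camera("scene")),("wrist",w)): print(n,"pred",proj(p,tip,o)[0].round(1),[(np.round(r["point"],1).tolist(),round(r["score"],2)) for r in bot.landmark_of("hook_tip",p)[:3]])
E
python3 m.py
```

```text
[ 0.6321 -0.0793  0.1273] F [-0.3   0.18 -1.25] pull-resist 0.21 lat -0.28 s 94.6 tq [-0.054 -0.009 -0.033]
time: 40.1
ee_pos: [0.4651, -0.2973, 0.1273]
tcp_rot: [-180.0, -0.0, 106.1]
wrist_force: [-0.2, -0.6, -0.6]
opening: 0.0161
grasp_force: 107.6
[ 0.4651 -0.2973  0.1273] [-180.     -0.    106.08]
collar shift px -26 3 0.4295714497566223
rod shift 0 0.38875362277030945
top pred [257.  228.9] [([323.7, 262.4], 0.68), ([256.4, 227.8], 0.48)]
scene pred [243.7 145. ] [([243.8, 146.0], 0.85), ([163.6, 154.6], 0.78)]
wrist pred [255.1 -80. ] [([84.0, 222.7], 0.6)]
```

```bash
python3 - <<'E'
import cv2,numpy as np
for n in("w3","w4"):
    im=cv2.imread(f"pics/{n}.png");h=cv2.cvtColor(im,cv2.COLOR_BGR2HSV)[180:270,320:450]
    m=((h[...,0]>15)&(h[...,0]<30)&(h[...,1]>140)&(h[...,2]>110)).astype(np.uint8)
    k,l,s,c=cv2.connectedComponentsWithStats(m);i=1+np.argmax(s[1:,4]);print(n,s[i]+[320,180,0,0,0],c[i]+[320,180])
E
```

```text
w3 [ 345  210   76   30 1820] [381.82032967 225.11648352]
w4 [ 345  211   75   27 1785] [382.0745098 225.0487395]
```

The hook hasn't shifted in the jaws. Lowering into the rest.

```bash
python3 -m inch '[[0,0.03,-1,0],[0,0.03,-2.2,0],[0,0.03,-3.2,0],[0,0.03,-4,0],[0,0.03,-4.6,0],[0,0.03,-5,0],[0,0.03,-5.3,0],[0,0.03,-5.5,0]]'>/dev/null; python3 o.py; python3 -m inch '[[0,0,-0.3,0],[0,0,-0.7,0],[0,0,-1.1,0],[0,0,-1.4,0],[0,0,-1.7,0],[0,0,-2,0],[0,0,-2.1,0],[0,0,-2.1,0]]'>/dev/null; python3 o.py
```

```text
[ 0.4651 -0.2971  0.0723] F [-0.85 -0.24 -1.55] pull-resist -0.14 lat -0.87 s 292.1 tq [-0.072  0.022 -0.004]
[ 0.4651 -0.297   0.0512] F [-0.58  0.   -1.28] pull-resist 0.07 lat -0.58 s 292.0 tq [-0.071 -0.042  0.044]
```

```bash
python3 -m inch '[[0,0,-0.05,0],[0,0,-0.1,0],[0,0,-0.1,0],[0,0,-0.1,0],[0,0,-0.1,0],[0,0,-0.1,0],[0,0,-0.1,0],[0,0,-0.1,0]]' - 20; python3 -m inch '[[0,0,0,0],[0,0,0,0],[0,0,0,0],[0,0,0,0],[0,0,0,0],[0,0,0,0],[0,0,0,0],[0,0,0,0]]' 5; python3 -m inch '[[0,0,0.5,0],[0,0,2,0],[0,0,4,0],[0,0,6.5,0],[0,0,9,0],[0,0,12,0],[0,0,14.5,0],[0,0,16,0]]'
```

```text
time: 43.4
ee_pos: [0.4652, -0.2971, 0.0504]
tcp_rot: [180.0, 0.0, 106.1]
wrist_force: [0.3, -0.1, 1.6]
opening: 0.0162
grasp_force: 108.0
time: 44.4
ee_pos: [0.4651, -0.297, 0.0503]
tcp_rot: [180.0, 0.0, 106.1]
wrist_force: [0.0, 0.1, 0.1]
opening: 0.0501
grasp_force: 0.0
time: 45.4
ee_pos: [0.4654, -0.2972, 0.2127]
tcp_rot: [179.9, 0.1, 106.1]
wrist_force: [-0.1, -0.0, 0.7]
opening: 0.0499
grasp_force: 0.0
```

```bash
python3 - <<'E'
from h import *
o=bot.get_obs();w=bot.camera("wrist");t=bot.camera("top");s=bot.camera("scene")
W=np.zeros((600,800,3),np.uint8)
W[:300,:400]=cv2.resize(w["img"],(400,300));W[:300,400:]=cv2.resize(s["img"][100:250,170:370],(400,300))
W[300:,:400]=cv2.resize(t["img"][130:230,120:253],(400,300));W[300:,400:]=cv2.resize(s["img"][110:200,320:440],(400,300))
cv2.imwrite("pics/fin.png",W[:,:,::-1])
E
```

```text
(no output)
```

View pics/fin.png

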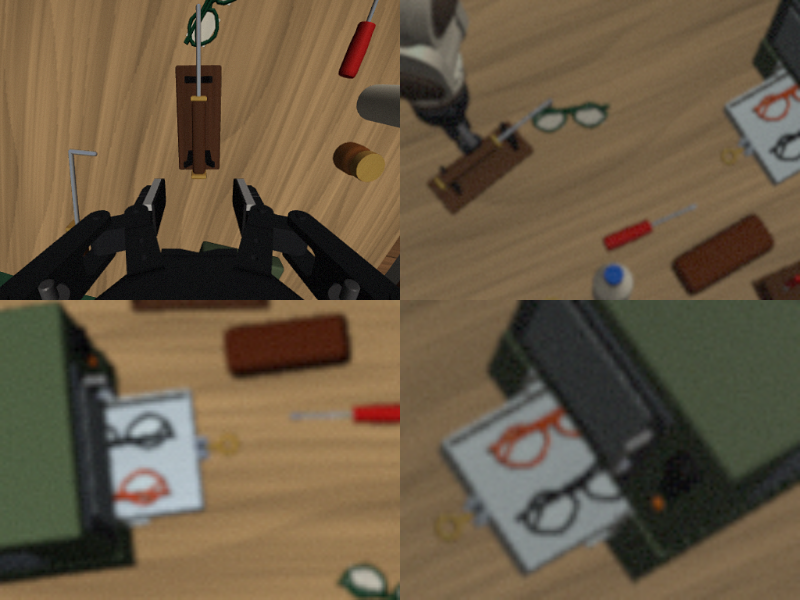

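The hook is home in its forks (wrist view (199,130)). The tray is out with both frames in it (top crop (150,430) and (145,487)), and the other things are where they were.

```bash
python3 -c "
from workcell import bot
print(bot.job_done())"
```

```text
the job is handed in; nothing more can be done
None
```

The tray is fully out against its end stop, pressed at about 10.5 N (the highest reading I saw on the eye), with both frames in it; the hook lies back in its rest tip down, nothing else on the bench has visibly moved, and the job is handed in at about 46 s; no verdict came back.

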